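Fit the booster venturis and intake trumpets to a two-barrel carburettor

TASK

Finish the carburettor on the wooden board: seat each brass booster venturi right down in the barrel of its own size, nozzle up, and then put the matching aluminium intake trumpet on top of it in the same barrel, bell up: large parts in the large barrel, small parts in the small one. Leave all four parts fully home, upright and let go, and do not disturb the three other carburettor parts that stand about (the black vent valve, the clear filter cup, the vacuum capsule).

Things in the scene. Friction and masses are not known exactly. Their poses are not given: they have to be found in the camera images.
- carburettor: grey cast two-barrel carburettor bolted to a board 150 x 124 x 18 mm; cannot move; lies any way round. Origin: centre of the board's underside, z up. The barrels' mouths face up, 94 mm above the bench, in a row along its x axis, 64 mm apart, large one on the +x side; nothing rises above the rims. Fitted bells stand 9 mm apart: fingers have room only closing along its y axis, across the row
- barrel_large (a point): centre of the mouth of the large barrel, at rim height; axes as the carburettor's (z up out of the bore). Mouth 60 mm wide, tapering in over 6 mm of depth to a bore of 50 mm; a flat ledge 22 mm below the rim carries the booster's ring (the throat below it is 35 mm wide)
- barrel_small (a point): centre of the mouth of the small barrel, at rim height; axes as the carburettor's. Mouth 50 mm wide, tapering in over 6 mm of depth to a bore of 40 mm; flat ledge 22 mm below the rim (throat 27 mm wide)
- booster_large: large brass booster venturi, about 90 g: a ring 46 mm across and 10 mm high with a nozzle tube 14 mm across standing up in its middle, 40 mm high over all. Origin: centre of the ring's underside, z up the nozzle. It stands on its ring; take it by the nozzle. Seated on its ledge, the origin is 22 mm below the rim and the nozzle stands 18 mm above the rim
- booster_small: small brass booster venturi, about 60 g: the same shape with a ring 36 mm across, 10 mm high, and a nozzle 12 mm across, 40 mm high over all. Origin: centre of the ring's underside, z up the nozzle. Seated, the origin is 22 mm below the rim
- trumpet_large: large spun aluminium intake trumpet, about 110 g: an open tube 46 mm outside, 40 mm inside, flaring to a bell whose rim is 62 mm across with an upright band 8 mm high; 66 mm high over all. Origin: centre of the lower end, on which it stands; z up to the bell. Take it by the bell's rim. It goes over the nozzle and rests on the booster's ring, lower end 12 mm below the barrel's rim
- trumpet_small: small spun aluminium intake trumpet, about 70 g: the same shape with a tube 36 mm outside, 30 mm inside, bell rim 48 mm across, upright band 8 mm high, 50 mm high over all. Origin: centre of the lower end, z up to the bell. Fitted, its lower end is 12 mm below the barrel's rim
- vent_valve: bystander: dark mushroom-shaped vent valve, 45 mm across and 31 mm high, loose, standing among the parts; origin at the centre of its underside. Leave it alone
- filter_cup: bystander: clear chromed filter cup, 46 mm across and 32 mm high, open on top, loose; origin at the centre of its underside. Leave it alone
- vacuum_capsule: bystander: cream vacuum capsule, a drum 61 mm across with a sprung stem, 49 mm high, loose; origin at the centre of its underside. Leave it alone
There are look-alikes about, which are no part of the job. What is shaped like the booster_small but purple is not meant.

How it is judged (in metres and radians):
At the end, for the whole second after the job is handed in: each booster, then trumpet, in the barrel of its size within 5 mm of the axis; booster underside 20 to 24.5 mm, trumpet end 9.5 to 14.5 mm below the rim; all upright within 5 degrees, at rest, let go; bystanders within 30 mm of their start (horizontal distance between each of booster_large, trumpet_large and barrel_large below 0.005 m and z of booster_large in the frame of barrel_large between -0.0245 and -0.02 m and angle between each of booster_large, trumpet_large, booster_small, trumpet_small's own z axis and vertical below 0.087 rad and linear speed of each of booster_large, trumpet_large, booster_small, trumpet_small below 0.01 m/s and z of trumpet_large in the frame of barrel_large between -0.0145 and -0.0095 m and horizontal distance between each of booster_small, trumpet_small and barrel_small below 0.005 m and z of booster_small in the frame of barrel_small between -0.0245 and -0.02 m and z of trumpet_small in the frame of barrel_small between -0.0145 and -0.0095 m and distance of each of vent_valve, filter_cup, vacuum_capsule from where it was at the start of the episode below 0.03 m); the robot touches nothing.
It fails at once if a bystander (vent valve, filter cup or vacuum capsule) is moved by more than 30 mm (distance of any of vent_valve, filter_cup, vacuum_capsule from where it was at the start of the episode above 0.03 m).
It also fails if it takes over 99 s, if anything falls off the work surface, if the arm or the gripper's body presses on something with over 40 N, if the wrist force passes 120 N, or if a joint passes its speed limit or range.

ROBOT

A 7-joint arm with a two-finger parallel gripper is mounted at the origin on a cart in front of the work surface, level with it; the furniture and walls round the work are solid. World frame = base frame: x ahead of the robot, y to its left, z up, the work surface at z = 0. Lengths are in mm, angles in rad, forces in N, time in s.
With the tool pointing down it reaches from about 425 to 950 mm from the base axis. Payload 4.7 kg.
Tool frame: the origin (TCP) lies midway between the tips of the shut fingers; the grasp point (between the pads) lies 19 mm behind it; z points along the fingers, y is the line along which they close (so a half turn about z gives the same grasp; the last joint's range is limited). The gripper opens to 87 mm and grips with 3 to 60 N. Pads are 19 mm wide; open, the fingers measure 117 mm over their backs; the gripper's body (75 mm by 190 mm) begins 51 mm behind the grasp point.
Start: joints at [-1.147, 0.469, -0.049, 1.532, 0.024, 1.141, -0.082], TCP at [295.266, 607.015, 222.573] pointing down, gripper open.
Joint ranges: [-2.59, 2.59], [-0.33, 1.99], [-1.39, 1.29], [0.1, 2.45], [-1.04, 4.18], [0.21, 1.99], [-2.66, 2.66]. Speed limits (rad/s): [2.57, 2.57, 3.14, 3.14, 3.14, 3.14, 3.14].

INTERFACE

Orientations are given as a rotation vector (axis times angle).
In Python, from rig import get_state, imaging, close_job gives the robot as it stands. The module is installed in compiled form; this text tells all that it offers.
- The arm moves only by the tool servo_tool, never from a script. Its argument "series" is a list of rows, each an object with "xyz": the shift along the tool's x, y, z in m, a list of three; "twist": the turn about the tool's z in degrees; "fingers": the opening, from 0 (shut) to 1 (fully open). A call has 1 to 20 rows; each row shifts and turns the commanded pose from where the row before left it, along the tool's axes as they then stand; what a row does not reach is not made up. A row lasts 1/12 s, in which the tool goes at most 41.7 mm and 7.16 degrees, less where a joint would pass 70% of its speed; a pose out of reach is approached as far as the arm can. A call is refused whole if a number of a shift passes 0.0417 or a number of a turn 7.16, either way. A call with a gripper value outside its range is refused whole. The fingers move at their own pace and stop on an object; the grip force is fixed at half the most. Time passes only in rows, so rows that do not move let the fingers close. It gives the time, the measured TCP pose, the force, the opening and the grip force at its end, in the units of the state.
- get_state(): the state, without advancing time (a new reading comes with each control period).
- imaging.read_camera(name): name is "side" or "top" or "wrist"; returns a dict with "color" (420x560x3 uint8, red, green, blue), "range_z" (420x560 float32, mm along the optical axis (not along the pixel's ray), 0 where there is no reading), "fx", "fy", "cx", "cy" (pixels), "k1" (the pictures are not rectified: a ray, as slopes to the right and down, at radius r is drawn at 1 + k1 r^2 times it, then the intrinsics apply), "extrinsics" (4x4, takes a point from camera to world coordinates); the wrist camera has in their place "tool_from_camera" (4x4, takes a point from camera to tool coordinates, whose origin is the TCP and whose axes are the flange's). Camera axes: x right, y down, z forward; pixel columns grow to the right and rows downward; lengths in mm; the calibration is good to about 2 mm. A picture is of the moment at which its call begins: read the wrist's pose just before it.
- close_job(): hands the job in; it is judged then, once.
The state is a dict: "t": time; "qpos": joint angles; "qvel": joint speeds; "joint_efforts": joint torques, N m; "tcp_pos": TCP position; "orientation": TCP orientation; "contact_force": force on the tool from outside, world axes, zero at the start; "wrist_torque": the same for the moment, N m; "finger_gap": opening from 0.0 (shut) to 1.0 (fully open); "grasp_force": force on a finger pad.
Only numpy, scipy, OpenCV 4.12 (cv2) and the standard library are available. Lean on these libraries where they do the work, as an engineer would, in place of code of your own. Each camera call takes 0.05 s, during which the arm holds its last target. There are 200 camera calls.

## Working session

There is one attempt and no reset: what is moved stays moved. The work goes in short steps, Python scripts to look and compute and a tool call to move; the robot and the scene stay as the last step left them, time stands still between calls to the robot, and variables do not carry over. Pictures are saved under pics/ and viewed, at most 14 in all, crops included, and the job is handed in when it is done.

Besides the shell and the picture viewer there is one more tool, called after "Request:" as name([rows], argument=value, ...), one row to a line, values as JSON. servo_tool: Moves the arm, as the interface text tells. Its arguments: {"type":"object","properties":{"series":{"type":"array","items":{"type":"object","properties":{"xyz":{"type":"array","items":{"type":"number"}},"twist":{"type":"number"},"fingers":{"type":"number"}}}}},"required":["series"]}

```bash
mkdir -p pics; cat > h.py <<'E'
import numpy as np, cv2
from scipy.spatial.transform import Rotation as R
from rig import get_state, imaging, close_job
def cam(name):
    s=get_state(); d=imaging.read_camera(name)
    if name=="wrist":
        T=np.eye(4); T[:3,:3]=R.from_rotvec(s["orientation"]).as_matrix(); T[:3,3]=s["tcp_pos"]
        d["E"]=T@np.array(d["tool_from_camera"])
    else: d["E"]=np.array(d["extrinsics"])
    return d
def rays(d):
    h,w=d["range_z"].shape; u,v=np.meshgrid(np.arange(w),np.arange(h))
    x=(u-d["cx"])/d["fx"]; y=(v-d["cy"])/d["fy"]; a,b=x.copy(),y.copy()
    for _ in range(8):
        f=1+d["k1"]*(a*a+b*b); a,b=x/f,y/f
    return a,b
def cloud(d):
    a,b=rays(d); z=d["range_z"].astype(float)
    P=np.stack([a*z,b*z,z],-1)@d["E"][:3,:3].T+d["E"][:3,3]
    P[z<=0]=np.nan
    return P
def save(d,fn,box=None,sc=1):
    im=d["color"][:,:,::-1]
    if box: im=im[box[1]:box[3],box[0]:box[2]]
    cv2.imwrite("pics/"+fn,cv2.resize(im,None,fx=sc,fy=sc,interpolation=cv2.INTER_CUBIC))
E
python3 - <<'E'
from h import *
import pickle
for n in("top","side"):
    d=cam(n); save(d,n+"1.png",sc=1.4); pickle.dump(d,open(n+".pkl","wb")); print(n,d["E"].round(2).tolist(),d["fx"],d["k1"])
s=get_state(); print(s["t"],s["tcp_pos"],s["orientation"],s["finger_gap"])
E
```

```text
top [[0.16, -0.96, 0.21, 381.69], [-0.99, -0.16, 0.03, -62.51], [0.0, -0.21, -0.98, 924.94], [0.0, 0.0, 0.0, 1.0]] 389.6690342119386 -0.10299861416952556
side [[0.93, -0.25, 0.27, 271.34], [-0.37, -0.61, 0.71, -768.6], [-0.01, -0.75, -0.66, 756.47], [0.0, 0.0, 0.0, 1.0]] 466.95971483597094 -0.05240090033377223
0.1 [295.04716052 606.50660489 221.62941093] [-7.05086766e-01 -3.06110129e+00  2.66827880e-03] 0.9992840993306191
```

View pics/top1.png

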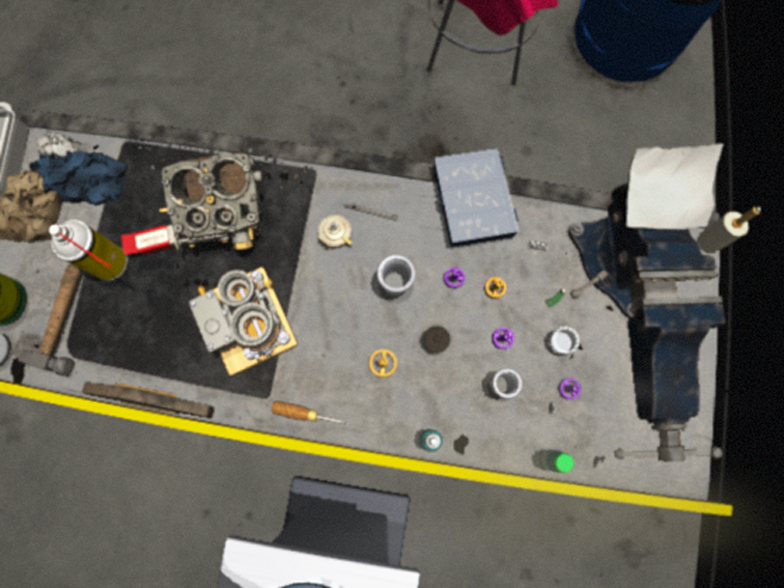

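View pics/side1.png

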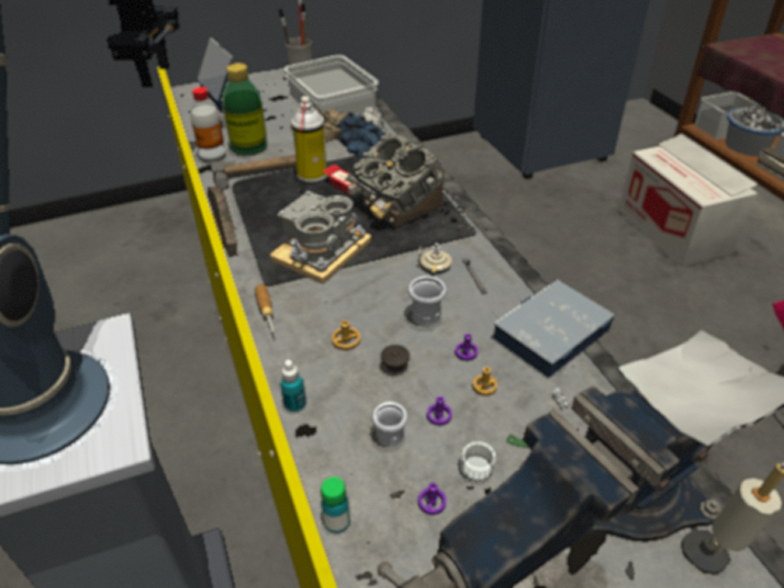

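The top picture (784 px scale) shows these:
- **Large booster:** brass at (383,363).
- **Small-booster candidates:** brass at (496,287). The look-alikes, all purple, are at (455,277), (503,338) and (570,388). I choose the brass one.
- **Trumpets:** large at (396,275), small at (507,383).
- **Barrels:** small at (237,288), large at (252,325).
- **Bystanders:** vent valve (435,340), cup (564,341), capsule (335,232).

```bash
python3 - <<'E'
from h import *
import pickle
d=pickle.load(open("top.pkl","rb")); P=cloud(d)
def circ(p):
    c,r=cv2.minEnclosingCircle(p.astype(np.float32)); return np.round(c,1),round(r,1)
for n,(u,v),zl,r in [("BL",(383,363),(20,55),20),("BLring",(383,363),(5,55),36),("BS",(496,287),(20,55),20),("BSring",(496,287),(5,55),30),("TL",(396,275),(55,90),45),("TS",(507,383),(40,70),36),
  ("vent",(435,340),(8,60),35),("cup",(564,341),(8,60),35),("caps",(335,232),(8,60),42),("P1",(455,277),(5,60),28),("P2",(503,338),(5,60),28),("P3",(570,388),(5,60),28)]:
    c=P[int(v/1.4),int(u/1.4)]; 
    a,b=rays(d); cen=np.array([a[int(v/1.4),int(u/1.4)],b[int(v/1.4),int(u/1.4)],1]); w=d["E"][:3,:3]@cen; o=d["E"][:3,3]; t=(20-o[2])/w[2]; c=o+t*w
    m=(np.hypot(P[...,0]-c[0],P[...,1]-c[1])<r)&(P[...,2]>zl[0])&(P[...,2]<zl[1])
    q=P[m]; print(n,c.round(0)[:2],len(q),np.median(q,0).round(1),q[:,2].max().round(1),circ(q[:,:2]))
print("bench z",np.nanmedian(P[200:290,280:400,2]))
# carb rims
m=(abs(P[...,2]-94)<5); vv,uu=np.nonzero(m); k=(uu<230)&(uu>130)&(vv>180)&(vv<280); print(len(uu[k]),P[m][k].mean(0))
e=np.nanmax(P[100:180,80:190,2]);print("engine max z",e, "max anywhere", )
save(d,"crop_carb.png",(130,100,300,290),4/1.5)
save(d,"crop_parts.png",(250,170,430,300),4)
E
```

```text
BL [472. -47.] 34 [473.3 -45.6  39.5] 43.3 (array([474. , -45.8]), 7.1)
BLring [472. -47.] 177 [472.6 -46.1  11.4] 43.3 (array([471.6, -43.5]), 28.4)
BS [ 631. -218.] 32 [ 632.  -218.    36.9] 42.5 (array([ 633.2, -218.7]), 6.1)
BSring [ 631. -218.] 135 [ 631.1 -217.4   11.4] 42.5 (array([ 634.2, -216.1]), 20.5)
TL [625. -43.] 244 [619.9 -43.4  65.1] 70.8 (array([613.9, -44.5]), 31.3)
TS [ 473. -256.] 193 [ 470.8 -253.6   49.4] 53.9 (array([ 469.4, -250.4]), 24.6)
vent [ 525. -126.] 295 [ 525.6 -128.    30. ] 35.6 (array([ 526.4, -128.2]), 22.7)
cup [ 558. -343.] 211 [ 559.7 -346.2   29.2] 35.4 (array([ 558. , -342.7]), 23.7)
caps [685.  73.] 425 [682.6  73.2  18.6] 52.1 (array([684.3,  71.3]), 33.6)
P1 [ 639. -146.] 134 [ 637.4 -143.7   11. ] 41.8 (array([ 639. , -144.9]), 18.3)
P2 [ 546. -240.] 141 [ 547.7 -240.6   11.3] 43.4 (array([ 548.7, -242.3]), 18.2)
P3 [ 480. -363.] 141 [ 479.5 -362.1   11.2] 44.3 (array([ 480.4, -365.9]), 17.8)
bench z 1.1345961977490333
1044 [500.48194443 199.51923671  92.18603638]
engine max z 142.69608849003043 max anywhere
```

View pics/crop_parts.png

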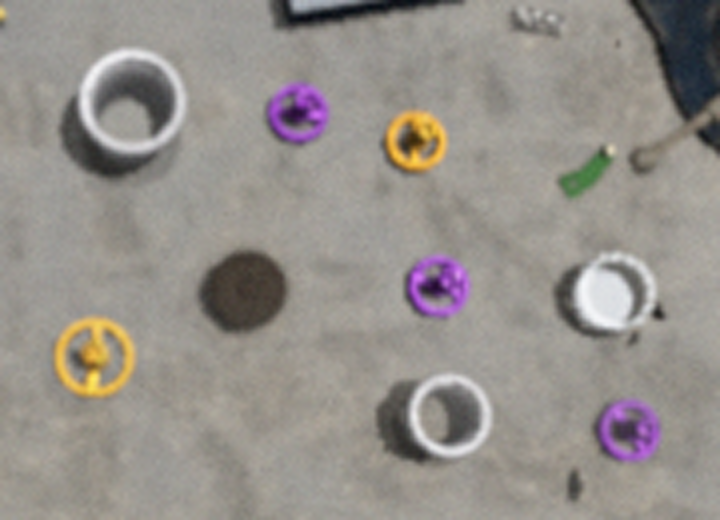

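The crop confirms it: brass large booster at (94,355), brass small booster at (416,140), and the three similar ones are purple. Next, the barrels.

```bash
python3 - <<'E'
from h import *
import pickle
d=pickle.load(open("top.pkl","rb"))
a,b=rays(d); E=d["E"]
W=np.stack([a,b,np.ones_like(a)],-1)@E[:3,:3].T; o=E[:3,3]
for z in(94,):
  for n,(u,v) in (("S",(238,286)),("L",(252,325))):
    w=W[int(v/1.4),int(u/1.4)]; print(n,(o+(z-o[2])/w[2]*w).round(1))
# orthorectified view at z=94 centred carb, 0.5 mm/px
X,Y=np.meshgrid(600-np.arange(400)*.5,300-np.arange(400)*.5,indexing="ij")
p=(np.stack([X,Y,np.full_like(X,94)],-1)-o)@E[:3,:3]
x=p[...,0]/p[...,2];y=p[...,1]/p[...,2];f=1+d["k1"]*(x*x+y*y)
im=cv2.remap(d["color"],(x*f*d["fx"]+d["cx"]).astype(np.float32),(y*f*d["fy"]+d["cy"]).astype(np.float32),cv2.INTER_CUBIC)
cv2.imwrite("pics/ortho.png",cv2.resize(im[:,:,::-1],None,fx=1.5,fy=1.5))
E
```

```text
S [546.4 196.1  94. ]
L [488.7 160.7  94. ]
```

View pics/ortho.png

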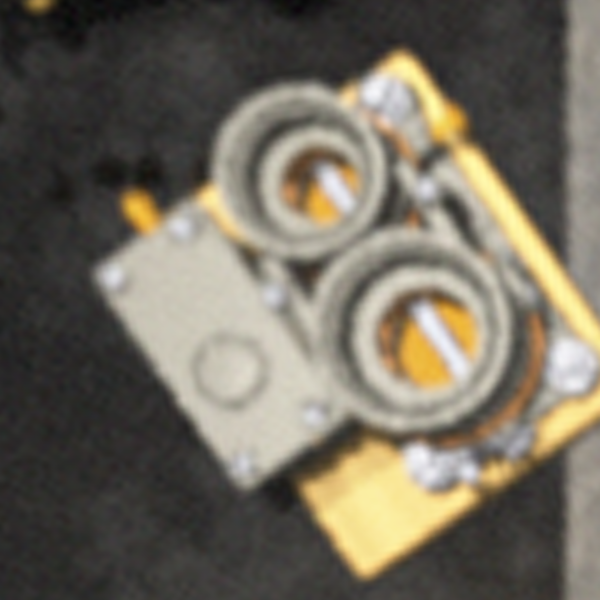

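The ortho view (3 px/mm) puts the small barrel at (299,170), which is world (543.3,200.3), and the large barrel at (410,330), world (490,163.3). The row axis lies at about 34° (mod 180), so the fingers should close along -56°. I'll turn the tool there first.

Request:
servo_tool([
  {"xyz": [0,0,-0.01],"twist": 7.06,"fingers": 0.5},
  {"xyz": [0,0,-0.01],"twist": 7.06,"fingers": 0.5},
  {"xyz": [0,0,-0.01],"twist": 7.06,"fingers": 0.5},
  {"xyz": [0,0,-0.01],"twist": 7.06,"fingers": 0.5},
  {"xyz": [0,0,0],"twist": 7.06,"fingers": 0.5},
  {"xyz": [0,0,0],"twist": 7.06,"fingers": 0.5},
  {"xyz": [0,0,0],"twist": 7.06,"fingers": 0.5},
  {"xyz": [0,0,0],"twist": 7.06,"fingers": 0.5},
  {"xyz": [0,0,0],"twist": 7.06,"fingers": 0.5},
  {"xyz": [0,0,0],"twist": 7.06,"fingers": 0.5},
  {"xyz": [0,0,0],"twist": 7.06,"fingers": 0.5},
  {"xyz": [0,0,0],"twist": 7.06,"fingers": 0.5},
  {"xyz": [0,0,0],"twist": 7.06,"fingers": 0.5},
  {"xyz": [0,0,0],"twist": 7.06,"fingers": 0.5},
  {"xyz": [0,0,0],"twist": 7.06,"fingers": 0.5},
  {"xyz": [0,0,0],"twist": 7.06,"fingers": 0.5},
  {"xyz": [0,0,0],"twist": 7.06,"fingers": 0.5},
])

```text
t: 1.52
tcp_pos: [295.0, 606.8, 261.9]
orientation: [3.006, 0.91, -0.001]
contact_force: [-0.0, -0.2, -0.4]
finger_gap: 0.502
grasp_force: 0.0
```

```bash
cat >> h.py <<'E'
def go(x,y,z):
    s=get_state(); M=R.from_rotvec(s["orientation"]).as_matrix()
    t=M.T@(np.array([x,y,z])-s["tcp_pos"]); print("t",round(s["t"],2),"tcp",np.round(s["tcp_pos"],1),"yang",np.degrees(np.arctan2(M[1,1],M[0,1])).round(1),"q7",round(s["qpos"][6],2),"tilt z",M[:,2].round(3),"gap",round(s["finger_gap"],3),"F",np.round(s["contact_force"],1),"| tool delta",t.round(1))
E
python3 - <<'E'
from h import *
import pickle
P=cloud(pickle.load(open("top.pkl","rb")))
go(473.5,-46,150)
q=P-np.array([632,-218,0]); a=np.radians(-56); l=q[...,0]*np.cos(a)+q[...,1]*np.sin(a); m=-q[...,0]*np.sin(a)+q[...,1]*np.cos(a)
k=(abs(l)<110)&(abs(m)<50); print("max z under body at BS",np.nanmax(P[k][:,2]))
k=(P[...,0]>300)&(P[...,0]<480)&(P[...,1]<600)&(P[...,1]>-100); print("max on path",np.nanmax(P[k][:,2]))
E
```

```text
t 1.52 tcp [295.  606.8 261.9] yang -56.3 q7 -2.01 tilt z [-0.001 -0.001 -1.   ] gap 0.502 F [-0.  -0.2 -0.4] | tool delta [-213.5  642.1  112.5]
max z under body at BS 42.54391394369827
max on path 98.3979974909571
```

Request:
servo_tool([
  {"xyz": [-0.0119,0.0357,0],"fingers": 0.5},
  {"xyz": [-0.0119,0.0357,0],"fingers": 0.5},
  {"xyz": [-0.0119,0.0357,0],"fingers": 0.5},
  {"xyz": [-0.0119,0.0357,0],"fingers": 0.5},
  {"xyz": [-0.0119,0.0357,0],"fingers": 0.5},
  {"xyz": [-0.0119,0.0357,0],"fingers": 0.5},
  {"xyz": [-0.0119,0.0357,0],"fingers": 0.5},
  {"xyz": [-0.0119,0.0357,0],"fingers": 0.5},
  {"xyz": [-0.0119,0.0357,0],"fingers": 0.5},
  {"xyz": [-0.0119,0.0357,0],"fingers": 0.5},
  {"xyz": [-0.0119,0.0357,0],"fingers": 0.5},
  {"xyz": [-0.0119,0.0357,0.01],"fingers": 0.5},
  {"xyz": [-0.0119,0.0357,0.01],"fingers": 0.5},
  {"xyz": [-0.0119,0.0357,0.02],"fingers": 0.5},
  {"xyz": [-0.0119,0.0357,0.02],"fingers": 0.5},
  {"xyz": [-0.0119,0.0357,0.02],"fingers": 0.5},
  {"xyz": [-0.0119,0.0357,0.02],"fingers": 0.5},
  {"xyz": [-0.0119,0.0357,0.01],"fingers": 0.5},
  {"xyz": [0,0,0],"fingers": 0.5},
])

```text
validation failed for argument at $.se...
```

```bash
python3 - <<'E'
from h import *
d=cam("wrist"); save(d,"w1.png",sc=1); P=cloud(d); print(np.array(d["tool_from_camera"]).round(2).tolist())
go(473.5,-46,24)
k=(np.hypot(P[...,0]-473,P[...,1]+46)<15)&(P[...,2]>25)&(P[...,2]<60)
q=P[k];print(len(q),np.median(q,0) if len(q) else 0,cv2.minEnclosingCircle(q[:,:2].astype(np.float32)) if len(q) else 0)
E
```

```text
[[0.0, -0.96, -0.28, 75.02], [1.0, -0.0, 0.0, 1.3], [-0.0, -0.28, 0.96, -162.83], [0.0, 0.0, 0.0, 1.0]]
t 1.57 tcp [295.  606.7 261.9] yang -56.5 q7 -2.02 tilt z [-0.    -0.001 -1.   ] gap 0.499 F [ 0.1 -0.4 -0.2] | tool delta [-211.   642.7  238.7]
0 0 0
```

View pics/w1.png

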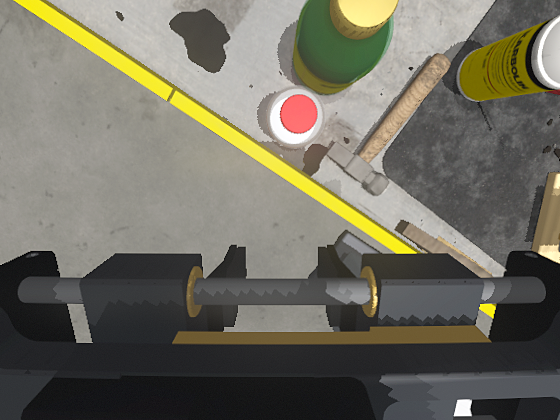

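The move was refused, probably because `twist` was missing, so the picture still shows the bench's left end: red cap at (298,113), fingertips near (240,250) and (325,250). I'll resend with `twist`.

Request:
servo_tool([
  {"xyz": [-0.0119,0.0357,0],"twist": 0,"fingers": 0.5},
  {"xyz": [-0.0119,0.0357,0],"twist": 0,"fingers": 0.5},
  {"xyz": [-0.0119,0.0357,0],"twist": 0,"fingers": 0.5},
  {"xyz": [-0.0119,0.0357,0],"twist": 0,"fingers": 0.5},
  {"xyz": [-0.0119,0.0357,0],"twist": 0,"fingers": 0.5},
  {"xyz": [-0.0119,0.0357,0],"twist": 0,"fingers": 0.5},
  {"xyz": [-0.0119,0.0357,0],"twist": 0,"fingers": 0.5},
  {"xyz": [-0.0119,0.0357,0],"twist": 0,"fingers": 0.5},
  {"xyz": [-0.0119,0.0357,0],"twist": 0,"fingers": 0.5},
  {"xyz": [-0.0119,0.0357,0],"twist": 0,"fingers": 0.5},
  {"xyz": [-0.0119,0.0357,0],"twist": 0,"fingers": 0.5},
  {"xyz": [-0.0119,0.0357,0.01],"twist": 0,"fingers": 0.5},
  {"xyz": [-0.0119,0.0357,0.01],"twist": 0,"fingers": 0.5},
  {"xyz": [-0.0119,0.0357,0.02],"twist": 0,"fingers": 0.5},
  {"xyz": [-0.0119,0.0357,0.02],"twist": 0,"fingers": 0.5},
  {"xyz": [-0.0119,0.0357,0.02],"twist": 0,"fingers": 0.5},
  {"xyz": [-0.0119,0.0357,0.02],"twist": 0,"fingers": 0.5},
  {"xyz": [-0.0119,0.0357,0.01],"twist": 0,"fingers": 0.5},
  {"xyz": [0,0,0],"twist": 0,"fingers": 0.5},
])

```text
t: 3.15
tcp_pos: [476.0, -50.4, 152.9]
orientation: [3.004, 0.904, -0.005]
contact_force: [0.7, -0.2, -0.2]
finger_gap: 0.498
grasp_force: 0.0
```

```bash
cat >> h.py <<'E'
def top(d,x,y,r,z0,z1):
    P=cloud(d); q=P[(np.hypot(P[...,0]-x,P[...,1]-y)<r)&(P[...,2]>z0)&(P[...,2]<z1)]
    if len(q)<5: print("none",len(q)); return
    print(len(q),"median",np.median(q,0).round(1),"top",np.percentile(q[:,2],95).round(1),"circle",np.round(cv2.minEnclosingCircle(q[:,:2].astype(np.float32))[0],1),round(cv2.minEnclosingCircle(q[:,:2].astype(np.float32))[1],1))
E
python3 - <<'E'
from h import *
d=cam("wrist"); save(d,"w2.png"); go(473.5,-46,24)
top(d,473,-46,16,30,60)
E
```

```text
t 3.2 tcp [475.9 -46.8 153.4] yang -56.3 q7 -0.7 tilt z [-0.002 -0.003 -1.   ] gap 0.498 F [ 0.4  0.4 -0.7] | tool delta [ -1.2  -2.1 129.4]
185 median [474.7 -47.8  39.7] top 41.4 circle [474.3 -48. ] 7.2
```

View pics/w2.png

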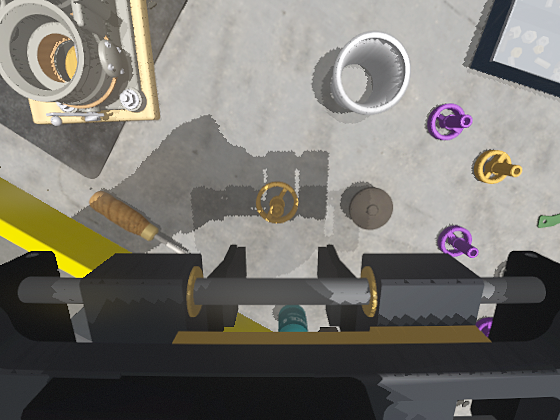

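The brass booster is below the fingers at (277,203). I'll descend, grip and lift.

Request:
servo_tool([
  {"xyz": [-0.002,0,0.035],"twist": 0,"fingers": 0.5},
  {"xyz": [0,0,0.035],"twist": 0,"fingers": 0.5},
  {"xyz": [0,0,0.035],"twist": 0,"fingers": 0.5},
  {"xyz": [0,0,0.016],"twist": 0,"fingers": 0.5},
  {"xyz": [0,0,0.008],"twist": 0,"fingers": 0.5},
  {"xyz": [0,0,0],"twist": 0,"fingers": 0.5},
  {"xyz": [0,0,0],"twist": 0,"fingers": 0},
  {"xyz": [0,0,0],"twist": 0,"fingers": 0},
  {"xyz": [0,0,0],"twist": 0,"fingers": 0},
  {"xyz": [0,0,0],"twist": 0,"fingers": 0},
  {"xyz": [0,0,0],"twist": 0,"fingers": 0},
  {"xyz": [0,0,0],"twist": 0,"fingers": 0},
])

```text
t: 4.2
tcp_pos: [475.4, -43.2, 25.9]
orientation: [3.004, 0.92, 0.002]
contact_force: [-0.0, 0.7, 4.2]
finger_gap: 0.147
grasp_force: 30.0
```

Request:
servo_tool([
  {"xyz": [0,0,-0.032],"twist": 0,"fingers": 0},
  {"xyz": [0,0,-0.032],"twist": 0,"fingers": 0},
  {"xyz": [0,0,-0.032],"twist": 0,"fingers": 0},
  {"xyz": [0,0,-0.034],"twist": 0,"fingers": 0},
  {"xyz": [0.01,-0.0237,0],"twist": 0,"fingers": 0},
  {"xyz": [0.01,-0.0237,0],"twist": 0,"fingers": 0},
  {"xyz": [0.01,-0.0237,0],"twist": 0,"fingers": 0},
  {"xyz": [0.01,-0.0237,0],"twist": 0,"fingers": 0},
  {"xyz": [0.01,-0.0237,0],"twist": 0,"fingers": 0},
  {"xyz": [0.01,-0.0237,0],"twist": 0,"fingers": 0},
  {"xyz": [0.01,-0.0237,0],"twist": 0,"fingers": 0},
  {"xyz": [0,0,0],"twist": 0,"fingers": 0},
  {"xyz": [0,0,0],"twist": 0,"fingers": 0},
  {"xyz": [0,0,0],"twist": 0,"fingers": 0},
])

```text
t: 5.37
tcp_pos: [439.9, 132.8, 155.3]
orientation: [3.004, 0.919, -0.0]
contact_force: [-0.8, 0.0, -1.2]
finger_gap: 0.146
grasp_force: 30.0
```

```bash
python3 - <<'E'
from h import *
import pickle
d=cam("wrist"); save(d,"w3.png",sc=1.4); pickle.dump(d,open("w3.pkl","wb")); go(490,163,150)
E
```

```text
t 5.42 tcp [440.  132.3 155.3] yang -56.1 q7 -1.13 tilt z [-0. -0. -1.] gap 0.151 F [-0.3 -0.3 -0.7] | tool delta [58.6  2.5  5.3]
```

View pics/w3.png

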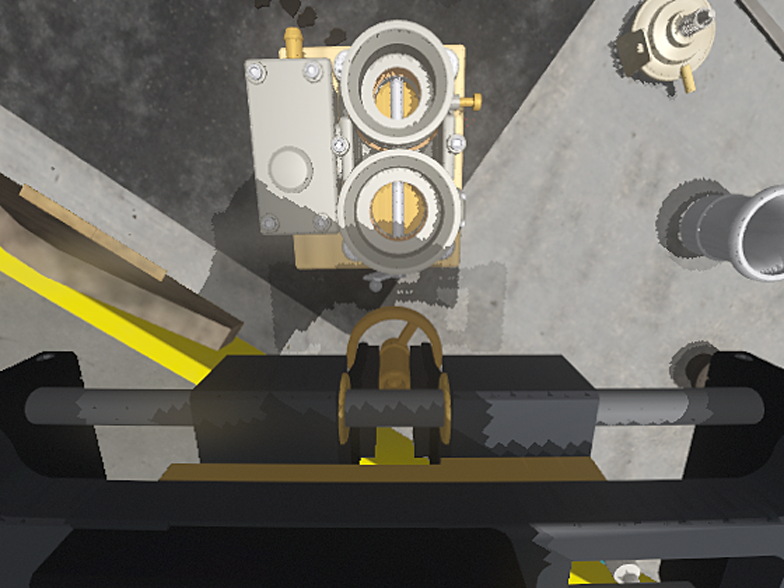

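The large barrel's mouth is at (398,213), the small one at (397,82), the held ring at (395,350). The carburettor row is vertical in the picture, so it's aligned. Now measure in the tool frame.

```bash
cat >> h.py <<'E'
from scipy.optimize import least_squares
def tcloud(d):
    e=d["E"]; d["E"]=np.array(d["tool_from_camera"]); P=cloud(d); d["E"]=e; return P
def fit(q,r=None):  # circle fit; fixed radius if given
    f=(lambda p:np.hypot(q[:,0]-p[0],q[:,1]-p[1])-(r if r else p[2]))
    s=least_squares(f,[*q[:,:2].mean(0),r or 25],loss="soft_l1",f_scale=1.); return s.x.round(1),len(q),q[:,2].mean().round(1)
def rim(d,x,y,ro,zr,ri=None):
    """rim band around tool (x,y): points near tool z=zr within annulus ri..ro"""
    P=tcloud(d); q=P[(abs(P[...,2]-zr)<3)]
    for _ in range(4):
        g=np.hypot(q[:,0]-x,q[:,1]-y); k=q[(g<ro+4)&(g>(ri or 0)-4)]
        s,n,z=fit(k); x,y=s[:2]
    return s,n,z
E
python3 - <<'E'
from h import *
import pickle
d=pickle.load(open("w3.pkl","rb")); P=tcloud(d)
for n,(u,v) in dict(rimL_right=(462,213),rimL_left=(341,213),rimL_bot=(398,272),rimS_r=(452,90),ringbot=(350,350),ringtop=(395,311)).items():
    print(n,P[round(v/1.4),round(u/1.4)].round(1))
print("L",rim(d,60,0,36,59,28)); print("S",rim(d,124,0,31,59,23))
q=P[(abs(P[...,2]-15)<4)&(np.hypot(P[...,0],P[...,1])<30)&(np.hypot(P[...,0],P[...,1])>14)]; print("ring",fit(q),fit(q,21),q[:,:2].min(0),q[:,:2].max(0))
E
```

```text
rimL_right [59.2 41.3 79.9]
rimL_left [ 60.5 -26.6  59.5]
rimL_bot [28.1  3.5 60.6]
rimS_r [121.2  30.7  60.6]
ringbot [ -0.1 -19.3  15.4]
ringtop [19.1  1.8 15.8]
L (array([60.4,  4. , 31.4]), 1800, np.float64(60.7))
S (array([123.3,   2.8,  26.4]), 1857, np.float64(60.7))
ring (array([-3.3,  1.4, 20.9]), 808, np.float64(15.6)) (array([-3.4,  1.4, 21. ]), 808, np.float64(15.6)) [-10.43919721 -21.46171817] [19.58278642 24.00423206]
```

Request:
servo_tool([
  {"xyz": [0.02,0.0026,0],"twist": 0,"fingers": 0},
  {"xyz": [0.022,0,0],"twist": 0,"fingers": 0},
  {"xyz": [0.0217,0,0],"twist": 0,"fingers": 0},
  {"xyz": [0,0,0.015],"twist": 0,"fingers": 0},
  {"xyz": [0,0,0.015],"twist": 0,"fingers": 0},
  {"xyz": [0,0,0.006],"twist": 0,"fingers": 0},
  {"xyz": [0,0,0.006],"twist": 0,"fingers": 0},
  {"xyz": [0,0,0.004],"twist": 0,"fingers": 0},
  {"xyz": [0,0,0],"twist": 0,"fingers": 0},
  {"xyz": [0,0,0],"twist": 0,"fingers": 0},
])

```text
t: 6.25
tcp_pos: [494.5, 166.6, 109.7]
orientation: [-3.004, -0.919, -0.001]
contact_force: [-0.6, 0.7, -0.4]
finger_gap: 0.146
grasp_force: 30.0
```

Request:
servo_tool([
  {"xyz": [0,0,0.003],"twist": 0,"fingers": 0},
  {"xyz": [0,0,0.003],"twist": 0,"fingers": 0},
  {"xyz": [0,0,0.002],"twist": 0,"fingers": 0},
  {"xyz": [0,0,0.0015],"twist": 0,"fingers": 0},
  {"xyz": [0,0,0],"twist": 0,"fingers": 0},
  {"xyz": [0,0,0],"twist": 0,"fingers": 0},
])

```text
t: 6.75
tcp_pos: [494.3, 166.9, 99.8]
orientation: [-3.004, -0.92, 0.0]
contact_force: [-0.1, 0.3, -0.8]
finger_gap: 0.145
grasp_force: 30.0
```

Request:
servo_tool([
  {"xyz": [0,0,0.001],"twist": 0,"fingers": 0},
  {"xyz": [0,0,0.001],"twist": 0,"fingers": 0},
  {"xyz": [0,0,0],"twist": 0,"fingers": 0},
  {"xyz": [0,0,0],"twist": 0,"fingers": 0},
])

```text
t: 7.08
tcp_pos: [494.4, 167.0, 97.9]
orientation: [-3.004, -0.919, -0.0]
contact_force: [-0.8, 0.2, 1.4]
finger_gap: 0.147
grasp_force: 30.0
```

Request:
servo_tool([
  {"xyz": [0,0,0.001],"twist": 0,"fingers": 0},
  {"xyz": [0,0,0.001],"twist": 0,"fingers": 0},
  {"xyz": [0,0,0],"twist": 0,"fingers": 0},
  {"xyz": [0,0,0],"twist": 0,"fingers": 0},
])

```text
t: 7.42
tcp_pos: [494.5, 167.0, 97.8]
orientation: [-3.002, -0.919, 0.0]
contact_force: [-6.2, -1.7, 18.8]
finger_gap: 0.149
grasp_force: 30.0
```

Seated (18.8 N reaction, no further travel). I'll release, rise and go to the small brass booster.

Request:
servo_tool([
  {"xyz": [0,0,-0.0015],"twist": 0,"fingers": 0.5},
  {"xyz": [0,0,0],"twist": 0,"fingers": 0.5},
  {"xyz": [0,0,0],"twist": 0,"fingers": 0.5},
  {"xyz": [0,0,-0.025],"twist": 0,"fingers": 0.5},
  {"xyz": [0,0,-0.035],"twist": 0,"fingers": 0.5},
  {"xyz": [-0.0092,0.036,0],"twist": 0,"fingers": 0.5},
  {"xyz": [-0.0092,0.036,0],"twist": 0,"fingers": 0.5},
  {"xyz": [-0.0092,0.036,0],"twist": 0,"fingers": 0.5},
  {"xyz": [-0.0092,0.036,0],"twist": 0,"fingers": 0.5},
  {"xyz": [-0.0092,0.036,0],"twist": 0,"fingers": 0.5},
  {"xyz": [-0.0092,0.036,0],"twist": 0,"fingers": 0.5},
  {"xyz": [-0.0092,0.036,0],"twist": 0,"fingers": 0.5},
  {"xyz": [-0.0092,0.036,0],"twist": 0,"fingers": 0.5},
  {"xyz": [-0.0092,0.036,0],"twist": 0,"fingers": 0.5},
  {"xyz": [-0.0092,0.036,0],"twist": 0,"fingers": 0.5},
  {"xyz": [-0.0092,0.036,0],"twist": 0,"fingers": 0.5},
  {"xyz": [0,0,0],"twist": 0,"fingers": 0.5},
  {"xyz": [0,0,0],"twist": 0,"fingers": 0.5},
])

```text
t: 8.92
tcp_pos: [631.4, -221.2, 156.6]
orientation: [3.005, 0.912, -0.002]
contact_force: [-0.0, 0.5, -0.9]
finger_gap: 0.504
grasp_force: 0.0
```

```bash
cat >> h.py <<'E'
def near(d,r,z0,z1,x=0,y=0):
    P=tcloud(d); q=P[(np.hypot(P[...,0]-x,P[...,1]-y)<r)&(P[...,2]>z0)&(P[...,2]<z1)]; print("near",len(q),np.median(q,0).round(1),"lo",q.min(0).round(1),"hi",q.max(0).round(1)); return q
E
python3 - <<'E'
from h import *
d=cam("wrist"); save(d,"w4.png"); go(632.5,-218,24)
P=tcloud(d); z=get_state()["tcp_pos"][2]
q=near(d,16,z-46,z-30); print(fit(q,6), cv2.minEnclosingCircle(q[:,:2].astype(np.float32)))
# brass colour check on those points
k=(np.hypot(P[...,0],P[...,1])<25)&(P[...,2]>z-46)&(P[...,2]<z-5); print("rgb",d["color"][k].mean(0))
t=cam("top"); save(t,"t2.png",(120,150,250,290),4); top(t,494,166,10,96,120)
E
```

```text
t 8.97 tcp [ 631.6 -218.4  156.3] yang -56.1 q7 -0.35 tilt z [-0.001  0.    -1.   ] gap 0.5 F [ 0.1 -0.7  0.4] | tool delta [  1.2   0.3 132.3]
near 132 [  4.8   1.1 117. ] lo [ -1.   -4.9 114. ] hi [ 10.4   6.2 126.2]
(array([5.3, 1.3, 6. ]), 132, np.float64(118.1)) ((4.4661126136779785, 1.131880283355713), 6.104330539703369)
rgb [136.60979463 111.60979463  67.50394945]
46 median [491.7 163.4 111.1] top 114.8 circle [491.6 164.4] 7.0
```

View pics/t2.png

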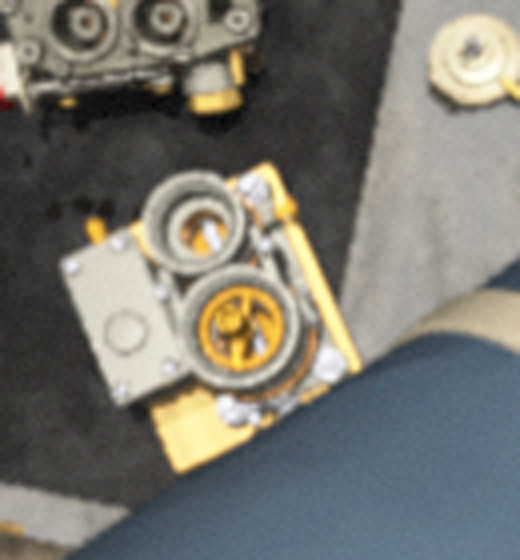

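The large booster sits level in the large barrel at (237,327), nozzle top at about 112 mm as expected. Next, grip the small one.

Request:
servo_tool([
  {"xyz": [0.0045,0.0005,0.035],"twist": 0,"fingers": 0.5},
  {"xyz": [0,0,0.035],"twist": 0,"fingers": 0.5},
  {"xyz": [0,0,0.035],"twist": 0,"fingers": 0.5},
  {"xyz": [0,0,0.018],"twist": 0,"fingers": 0.5},
  {"xyz": [0,0,0.008],"twist": 0,"fingers": 0.5},
  {"xyz": [0,0,0],"twist": 0,"fingers": 0.5},
  {"xyz": [0,0,0],"twist": 0,"fingers": 0},
  {"xyz": [0,0,0],"twist": 0,"fingers": 0},
  {"xyz": [0,0,0],"twist": 0,"fingers": 0},
  {"xyz": [0,0,0],"twist": 0,"fingers": 0},
  {"xyz": [0,0,0],"twist": 0,"fingers": 0},
  {"xyz": [0,0,0],"twist": 0,"fingers": 0},
])

```text
t: 10.02
tcp_pos: [636.4, -216.0, 26.9]
orientation: [3.004, 0.919, 0.002]
contact_force: [1.2, -1.7, -0.3]
finger_gap: 0.131
grasp_force: 10.4
```

Request:
servo_tool([
  {"xyz": [0,0,-0.034],"twist": 0,"fingers": 0},
  {"xyz": [0,0,-0.034],"twist": 0,"fingers": 0},
  {"xyz": [0,0,-0.034],"twist": 0,"fingers": 0},
  {"xyz": [0,0,-0.034],"twist": 0,"fingers": 0},
  {"xyz": [0.0091,-0.036,0],"twist": 0,"fingers": 0},
  {"xyz": [0.0091,-0.036,0],"twist": 0,"fingers": 0},
  {"xyz": [0.0091,-0.036,0],"twist": 0,"fingers": 0},
  {"xyz": [0.0091,-0.036,0],"twist": 0,"fingers": 0},
  {"xyz": [0.0091,-0.036,0],"twist": 0,"fingers": 0},
  {"xyz": [0.0091,-0.036,0],"twist": 0,"fingers": 0},
  {"xyz": [0.0091,-0.036,0],"twist": 0,"fingers": 0},
  {"xyz": [0.0091,-0.036,0],"twist": 0,"fingers": 0},
  {"xyz": [0.0091,-0.036,0],"twist": 0,"fingers": 0},
  {"xyz": [0.0091,-0.036,0],"twist": 0,"fingers": 0},
  {"xyz": [0.0091,-0.036,0],"twist": 0,"fingers": 0},
  {"xyz": [0,0,0],"twist": 0,"fingers": 0},
  {"xyz": [0,0,0],"twist": 0,"fingers": 0},
  {"xyz": [0,0,0],"twist": 0,"fingers": 0},
])

```text
t: 11.52
tcp_pos: [497.4, 167.9, 162.5]
orientation: [3.004, 0.919, 0.0]
contact_force: [0.0, -1.0, -0.9]
finger_gap: 0.125
grasp_force: 30.0
```

```bash
python3 - <<'E'
from h import *
import pickle
d=cam("wrist"); save(d,"w5.png",sc=1.4); pickle.dump(d,open("w5.pkl","wb")); go(497,168,162)
z=get_state()["tcp_pos"][2]; print("S",rim(d,62,2,31,z-94,23))
P=tcloud(d); q=P[(abs(P[...,2]-15)<4)&(np.hypot(P[...,0],P[...,1])<26)&(np.hypot(P[...,0],P[...,1])>11)]; print("ring",fit(q),fit(q,16.5),q[:,:2].min(0),q[:,:2].max(0))
E
```

```text
t 11.57 tcp [497.8 167.1 162.5] yang -56.1 q7 -1.09 tilt z [ 0.001 -0.    -1.   ] gap 0.119 F [-0.1 -0.9 -0.6] | tool delta [-0.1 -1.2  0.5]
S (array([56. , -0.1, 25.6]), 1931, np.float64(68.6))
ring (array([-4.1,  1.7, 17.4]), 451, np.float64(16.1)) (array([-3. ,  1.8, 16.5]), 451, np.float64(16.1)) [ -4.77983642 -15.49697161] [15.08333123 19.93343116]
```

View pics/w5.png

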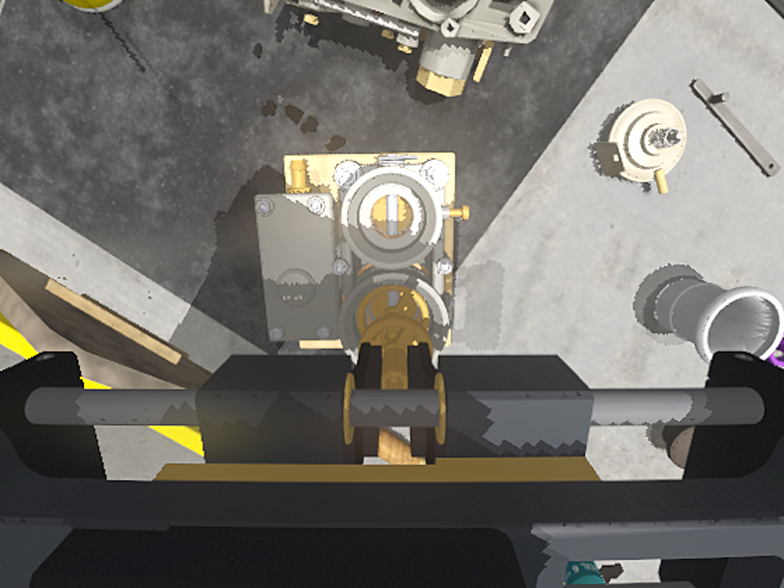

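The small barrel's mouth is at (391,215), and the held small booster is at (395,330). Offset is (59.3, -1.9), drop about 64.5 mm.

Request:
servo_tool([
  {"xyz": [0.02,-0.0019,0],"twist": 0,"fingers": 0},
  {"xyz": [0.02,0,0],"twist": 0,"fingers": 0},
  {"xyz": [0.0193,0,0],"twist": 0,"fingers": 0},
  {"xyz": [0,0,0.015],"twist": 0,"fingers": 0},
  {"xyz": [0,0,0.015],"twist": 0,"fingers": 0},
  {"xyz": [0,0,0.01],"twist": 0,"fingers": 0},
  {"xyz": [0,0,0.006],"twist": 0,"fingers": 0},
  {"xyz": [0,0,0.005],"twist": 0,"fingers": 0},
  {"xyz": [0,0,0.004],"twist": 0,"fingers": 0},
  {"xyz": [0,0,0],"twist": 0,"fingers": 0},
  {"xyz": [0,0,0],"twist": 0,"fingers": 0},
])

```text
t: 12.48
tcp_pos: [545.7, 203.1, 107.6]
orientation: [-3.004, -0.919, -0.001]
contact_force: [0.1, 0.5, 0.7]
finger_gap: 0.13
grasp_force: 30.0
```

Request:
servo_tool([
  {"xyz": [0,0,0.003],"twist": 0,"fingers": 0},
  {"xyz": [0,0,0.003],"twist": 0,"fingers": 0},
  {"xyz": [0,0,0.002],"twist": 0,"fingers": 0},
  {"xyz": [0,0,0],"twist": 0,"fingers": 0},
  {"xyz": [0,0,0],"twist": 0,"fingers": 0},
])

```text
t: 12.9
tcp_pos: [545.3, 203.2, 99.2]
orientation: [-3.004, -0.92, 0.0]
contact_force: [-0.2, -0.3, -0.3]
finger_gap: 0.126
grasp_force: 30.0
```

Request:
servo_tool([
  {"xyz": [0,0,0.001],"twist": 0,"fingers": 0},
  {"xyz": [0,0,0.001],"twist": 0,"fingers": 0},
  {"xyz": [0,0,0.001],"twist": 0,"fingers": 0},
  {"xyz": [0,0,0],"twist": 0,"fingers": 0},
  {"xyz": [0,0,0],"twist": 0,"fingers": 0},
])

```text
t: 13.32
tcp_pos: [546.1, 202.9, 98.5]
orientation: [-3.003, -0.918, -0.002]
contact_force: [-5.1, -1.3, 13.1]
finger_gap: 0.119
grasp_force: 30.0
```

Seated. On to the small trumpet.

Request:
servo_tool([
  {"xyz": [0,0,-0.0015],"twist": 0,"fingers": 0.5},
  {"xyz": [0,0,0],"twist": 0,"fingers": 0.5},
  {"xyz": [0,0,0],"twist": 0,"fingers": 0.5},
  {"xyz": [0,0,-0.025],"twist": 0,"fingers": 0.8},
  {"xyz": [0,0,-0.04],"twist": 0,"fingers": 0.8},
  {"xyz": [-0.0264,0.0278,-0.01],"twist": 0,"fingers": 0.8},
  {"xyz": [-0.0264,0.0278,0],"twist": 0,"fingers": 0.8},
  {"xyz": [-0.0264,0.0278,0],"twist": 0,"fingers": 0.8},
  {"xyz": [-0.0264,0.0278,0],"twist": 0,"fingers": 0.8},
  {"xyz": [-0.0264,0.0278,0],"twist": 0,"fingers": 0.8},
  {"xyz": [-0.0264,0.0278,0],"twist": 0,"fingers": 0.8},
  {"xyz": [-0.0264,0.0278,0],"twist": 0,"fingers": 0.8},
  {"xyz": [-0.0264,0.0278,0],"twist": 0,"fingers": 0.8},
  {"xyz": [-0.0264,0.0278,0],"twist": 0,"fingers": 0.8},
  {"xyz": [-0.0264,0.0278,0],"twist": 0,"fingers": 0.8},
  {"xyz": [-0.0264,0.0278,0],"twist": 0,"fingers": 0.8},
  {"xyz": [-0.0264,0.0278,0],"twist": 0,"fingers": 0.8},
  {"xyz": [0,0,0],"twist": 0,"fingers": 0.8},
  {"xyz": [0,0,0],"twist": 0,"fingers": 0.8},
])

```text
t: 14.9
tcp_pos: [468.4, -253.5, 172.7]
orientation: [3.006, 0.91, -0.001]
contact_force: [0.4, 1.8, 0.2]
finger_gap: 0.804
grasp_force: 0.0
```

```bash
python3 - <<'E'
from h import *
import pickle
d=cam("wrist"); save(d,"w6.png"); pickle.dump(d,open("w6.pkl","wb")); go(469.5,-250.5,27)
z=get_state()["tcp_pos"][2]; print("TS",rim(d,0,0,26,z-50,18)); q=near(d,32,z-56,z-40); print(cv2.minEnclosingCircle(q[:,:2].astype(np.float32)))
t=cam("top"); top(t,545,201,10,96,120); top(t,492,164,10,96,120)
E
```

```text
t 14.95 tcp [ 469.2 -251.2  172.4] yang -56.1 q7 -0.23 tilt z [-0.001  0.    -1.   ] gap 0.806 F [ 0.3  0.7 -0.4] | tool delta [  0.7  -0.3 145.4]
TS (array([ 3.4, -1.3, 21.5]), 636, np.float64(122.7))
near 861 [  0.4  -0.9 123.1] lo [-20.2 -24.4 120.3] hi [ 27.1  22.6 132.4]
((2.9552664756774902, -1.1084102392196655), 24.187541961669922)
38 median [541.8 200.2 110.1] top 113.8 circle [542.1 201.3] 6.8
47 median [491.2 163.  110.8] top 114.8 circle [491.6 164.4] 7.0
```

Both nozzles stand at about 112 mm, seated. Grip the small trumpet.

Request:
servo_tool([
  {"xyz": [0.0032,-0.0015,0.035],"twist": 0,"fingers": 0.8},
  {"xyz": [0,0,0.035],"twist": 0,"fingers": 0.8},
  {"xyz": [0,0,0.035],"twist": 0,"fingers": 0.8},
  {"xyz": [0,0,0.03],"twist": 0,"fingers": 0.8},
  {"xyz": [0,0,0.01],"twist": 0,"fingers": 0.8},
  {"xyz": [0,0,0],"twist": 0,"fingers": 0.8},
  {"xyz": [0,0,0],"twist": 0,"fingers": 0.8},
  {"xyz": [0,0,0],"twist": 0,"fingers": 0},
  {"xyz": [0,0,0],"twist": 0,"fingers": 0},
  {"xyz": [0,0,0],"twist": 0,"fingers": 0},
  {"xyz": [0,0,0],"twist": 0,"fingers": 0},
  {"xyz": [0,0,0],"twist": 0,"fingers": 0},
])

```text
t: 16.0
tcp_pos: [472.0, -247.7, 28.6]
orientation: [3.003, 0.92, 0.002]
contact_force: [-0.1, 0.0, 5.2]
finger_gap: 0.528
grasp_force: 30.1
```

Request:
servo_tool([
  {"xyz": [0,0,-0.037],"twist": 0,"fingers": 0},
  {"xyz": [0,0,-0.037],"twist": 0,"fingers": 0},
  {"xyz": [0,0,-0.037],"twist": 0,"fingers": 0},
  {"xyz": [0,0,-0.037],"twist": 0,"fingers": 0},
  {"xyz": [0.0212,-0.0302,0],"twist": 0,"fingers": 0},
  {"xyz": [0.0212,-0.0302,0],"twist": 0,"fingers": 0},
  {"xyz": [0.0212,-0.0302,0],"twist": 0,"fingers": 0},
  {"xyz": [0.0212,-0.0302,0],"twist": 0,"fingers": 0},
  {"xyz": [0.0212,-0.0302,0],"twist": 0,"fingers": 0},
  {"xyz": [0.0212,-0.0302,0],"twist": 0,"fingers": 0},
  {"xyz": [0.0212,-0.0302,0],"twist": 0,"fingers": 0},
  {"xyz": [0.0212,-0.0302,0],"twist": 0,"fingers": 0},
  {"xyz": [0.0212,-0.0302,0],"twist": 0,"fingers": 0},
  {"xyz": [0.0212,-0.0302,0],"twist": 0,"fingers": 0},
  {"xyz": [0.0212,-0.0302,0],"twist": 0,"fingers": 0},
  {"xyz": [0,0,0],"twist": 0,"fingers": 0},
  {"xyz": [0,0,0],"twist": 0,"fingers": 0},
  {"xyz": [0,0,0],"twist": 0,"fingers": 0},
])

```text
t: 17.5
tcp_pos: [478.5, 157.6, 175.7]
orientation: [3.004, 0.919, -0.001]
contact_force: [1.4, -1.8, -1.3]
finger_gap: 0.53
grasp_force: 30.2
```

```bash
python3 - <<'E'
from h import *
import pickle
d=cam("wrist"); save(d,"w7.png",sc=1.4); pickle.dump(d,open("w7.pkl","wb")); go(545.6,203,176)
z=get_state()["tcp_pos"][2]; print("S",rim(d,78,0,31,z-94+1,23))
q=near(d,12,z-114,z-100,77,0); print("nozzle",cv2.minEnclosingCircle(q[:,:2].astype(np.float32)))
P=tcloud(d)
for u in (240,262,284,306,328): print(u,[P[v,u].round(1).tolist() for v in (225,240,255)])
E
```

```text
t 17.55 tcp [478.6 156.8 175.8] yang -56.1 q7 -1.12 tilt z [-0. -0. -1.] gap 0.53 F [ 0.8 -0.1 -0.9] | tool delta [81.4 -0.9 -0.3]
S (array([77.7,  1.9, 25.2]), 2040, np.float64(82.2))
near 206 [78.6  1.9 63.6] lo [72.8 -3.3 61.8] hi [84.4  7.9 70.6]
nozzle ((78.56263732910156, 2.014671802520752), 5.980764865875244)
240 [[-28.6, -46.3, 156.9], [-53.1, -49.4, 172.4], [8.5, -21.8, -12.2]]
262 [[-5.1, -15.8, 84.4], [10.6, -10.6, 5.8], [-72.0, -22.5, 170.1]]
284 [[14.9, 3.2, 22.7], [20.3, 2.8, -19.6], [-74.1, 4.9, 174.7]]
306 [[-4.7, 23.4, 83.0], [-54.1, 32.1, 175.1], [12.8, 14.3, -21.9]]
328 [[-34.5, 58.6, 175.1], [-54.0, 59.4, 174.7], [9.0, 27.4, -13.4]]
```

View pics/w7.png

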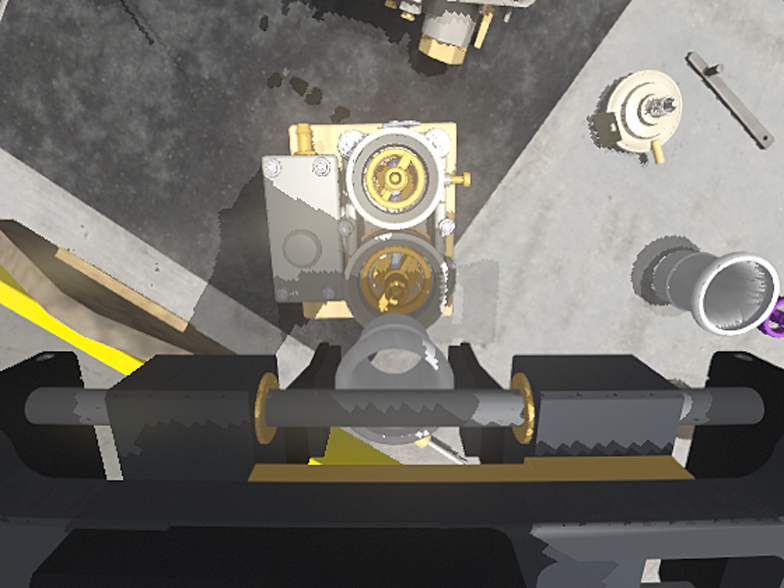

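Both boosters are seated, at (395,180) and (395,285). The trumpet hangs level in the jaws at (395,375). Now fit its centre.

```bash
python3 - <<'E'
from h import *
import pickle
d=pickle.load(open("w7.pkl","rb")); P=tcloud(d)
b=P[(np.hypot(P[...,0],P[...,1])<32)]
for lo,hi,r in((-26,-16,None),(-26,-16,23),(5,24,18),(14,24,18)):
    q=b[(b[:,2]>lo)&(b[:,2]<hi)&(abs(b[:,1])<20)&(b[:,0]>0)]; print(lo,hi,fit(q,r),q.min(0).round(1),q.max(0).round(1))
E
```

```text
-26 -16 (array([-0.7,  1.2, 20.1]), 1091, np.float64(-20.7)) [  0.2 -19.9 -23.4] [ 21.1  20.  -16. ]
-26 -16 (array([-4.1,  1.7, 23. ]), 1091, np.float64(-20.7)) [  0.2 -19.9 -23.4] [ 21.1  20.  -16. ]
5 24 (array([30.3,  1.4, 18. ]), 400, np.float64(12.9)) [  3.1 -15.3   5.1] [16.5 17.5 24. ]
14 24 (array([29.8,  1. , 18. ]), 204, np.float64(18.9)) [  3.1 -15.3  14. ] [14.9 17.4 24. ]
```

Request:
servo_tool([
  {"xyz": [0.02,0.0003,0],"twist": 0,"fingers": 0},
  {"xyz": [0.03,0,0],"twist": 0,"fingers": 0},
  {"xyz": [0.02,0,0],"twist": 0,"fingers": 0},
  {"xyz": [0.011,0,0],"twist": 0,"fingers": 0},
  {"xyz": [0,0,0.01],"twist": 0,"fingers": 0},
  {"xyz": [0,0,0.015],"twist": 0,"fingers": 0},
  {"xyz": [0,0,0.015],"twist": 0,"fingers": 0},
  {"xyz": [0,0,0.01],"twist": 0,"fingers": 0},
  {"xyz": [0,0,0.005],"twist": 0,"fingers": 0},
  {"xyz": [0,0,0.004],"twist": 0,"fingers": 0},
  {"xyz": [0,0,0.003],"twist": 0,"fingers": 0},
  {"xyz": [0,0,0],"twist": 0,"fingers": 0},
  {"xyz": [0,0,0],"twist": 0,"fingers": 0},
])

```text
t: 18.63
tcp_pos: [546.3, 203.3, 114.3]
orientation: [-3.004, -0.919, -0.001]
contact_force: [-0.1, -0.6, -0.6]
finger_gap: 0.529
grasp_force: 30.2
```

Request:
servo_tool([
  {"xyz": [0,0,0.002],"twist": 0,"fingers": 0},
  {"xyz": [0,0,0.001],"twist": 0,"fingers": 0},
  {"xyz": [0,0,0.001],"twist": 0,"fingers": 0},
  {"xyz": [0,0,0],"twist": 0,"fingers": 0},
  {"xyz": [0,0,0],"twist": 0,"fingers": 0},
])

```text
t: 19.05
tcp_pos: [546.5, 203.6, 110.7]
orientation: [-3.003, -0.919, -0.002]
contact_force: [-1.9, 0.9, 5.9]
finger_gap: 0.523
grasp_force: 30.4
```

Request:
servo_tool([
  {"xyz": [0,0,0.001],"twist": 0,"fingers": 0},
  {"xyz": [0,0,0],"twist": 0,"fingers": 0},
  {"xyz": [0,0,0],"twist": 0,"fingers": 0},
])

```text
t: 19.3
tcp_pos: [546.8, 203.7, 110.6]
orientation: [-3.003, -0.919, -0.003]
contact_force: [-3.3, -0.5, 10.8]
finger_gap: 0.531
grasp_force: 30.5
```

Home. Release and go to the large trumpet.

Request:
servo_tool([
  {"xyz": [0,0,-0.0015],"twist": 0,"fingers": 0.85},
  {"xyz": [0,0,0],"twist": 0,"fingers": 0.85},
  {"xyz": [0,0,0],"twist": 0,"fingers": 0.85},
  {"xyz": [0,0,0],"twist": 0,"fingers": 0.95},
  {"xyz": [0,0,-0.02],"twist": 0,"fingers": 0.95},
  {"xyz": [0,0,-0.03],"twist": 0,"fingers": 0.95},
  {"xyz": [0,0,-0.03],"twist": 0,"fingers": 0.95},
  {"xyz": [-0.0103,0.0304,0],"twist": 0,"fingers": 0.95},
  {"xyz": [-0.0103,0.0304,0],"twist": 0,"fingers": 0.95},
  {"xyz": [-0.0103,0.0304,0],"twist": 0,"fingers": 0.95},
  {"xyz": [-0.0103,0.0304,0],"twist": 0,"fingers": 0.95},
  {"xyz": [-0.0103,0.0304,0],"twist": 0,"fingers": 0.95},
  {"xyz": [-0.0103,0.0304,0],"twist": 0,"fingers": 0.95},
  {"xyz": [-0.0103,0.0304,0],"twist": 0,"fingers": 0.95},
  {"xyz": [-0.0103,0.0304,0],"twist": 0,"fingers": 0.95},
  {"xyz": [0,0,0],"twist": 0,"fingers": 0.95},
  {"xyz": [0,0,0],"twist": 0,"fingers": 0.95},
  {"xyz": [0,0,0],"twist": 0,"fingers": 0.95},
])

```text
t: 20.8
tcp_pos: [613.7, -43.8, 189.8]
orientation: [-3.003, -0.919, 0.001]
contact_force: [-0.1, 0.3, 0.6]
finger_gap: 0.952
grasp_force: 0.0
```

```bash
python3 - <<'E'
from h import *
import pickle
d=cam("wrist"); save(d,"w8.png"); pickle.dump(d,open("w8.pkl","wb")); go(614,-44.5,43)
z=get_state()["tcp_pos"][2]; q=near(d,42,z-72,z-56); print(cv2.minEnclosingCircle(q[:,:2].astype(np.float32)))
t=cam("top"); top(t,545,201,32,105,145)
E
```

```text
t 20.85 tcp [613.7 -42.8 189.8] yang -55.9 q7 -0.65 tilt z [-0.001  0.001 -1.   ] gap 0.95 F [ 0.5  0.3 -0.3] | tool delta [ -0.7   1.8 146.8]
near 1194 [ -2.6   4.1 124.3] lo [-29.5 -26.7 121.2] hi [ 31.9  34.1 133.7]
((0.7893877625465393, 4.117650032043457), 31.186264038085938)
none 0
```

Request:
servo_tool([
  {"xyz": [0.0008,0.0032,0.035],"twist": 0,"fingers": 0.95},
  {"xyz": [0,0,0.035],"twist": 0,"fingers": 0.95},
  {"xyz": [0,0,0.035],"twist": 0,"fingers": 0.95},
  {"xyz": [0,0,0.03],"twist": 0,"fingers": 0.95},
  {"xyz": [0,0,0.012],"twist": 0,"fingers": 0.95},
  {"xyz": [0,0,0],"twist": 0,"fingers": 0.95},
  {"xyz": [0,0,0],"twist": 0,"fingers": 0.95},
  {"xyz": [0,0,0],"twist": 0,"fingers": 0},
  {"xyz": [0,0,0],"twist": 0,"fingers": 0},
  {"xyz": [0,0,0],"twist": 0,"fingers": 0},
  {"xyz": [0,0,0],"twist": 0,"fingers": 0},
  {"xyz": [0,0,0],"twist": 0,"fingers": 0},
])

```text
t: 21.9
tcp_pos: [616.9, -46.3, 44.3]
orientation: [-3.004, -0.92, -0.003]
contact_force: [-1.1, 1.1, 4.7]
finger_gap: 0.69
grasp_force: 30.0
```

Request:
servo_tool([
  {"xyz": [0,0,-0.038],"twist": 0,"fingers": 0},
  {"xyz": [0,0,-0.038],"twist": 0,"fingers": 0},
  {"xyz": [0,0,-0.038],"twist": 0,"fingers": 0},
  {"xyz": [0,0,-0.038],"twist": 0,"fingers": 0},
  {"xyz": [-0.007,-0.0306,0],"twist": 0,"fingers": 0},
  {"xyz": [-0.007,-0.0306,0],"twist": 0,"fingers": 0},
  {"xyz": [-0.007,-0.0306,0],"twist": 0,"fingers": 0},
  {"xyz": [-0.007,-0.0306,0],"twist": 0,"fingers": 0},
  {"xyz": [-0.007,-0.0306,0],"twist": 0,"fingers": 0},
  {"xyz": [-0.007,-0.0306,0],"twist": 0,"fingers": 0},
  {"xyz": [-0.007,-0.0306,0],"twist": 0,"fingers": 0},
  {"xyz": [-0.007,-0.0306,0],"twist": 0,"fingers": 0},
  {"xyz": [0,0,0],"twist": 0,"fingers": 0},
  {"xyz": [0,0,0],"twist": 0,"fingers": 0},
  {"xyz": [0,0,0],"twist": 0,"fingers": 0},
])

```text
t: 23.15
tcp_pos: [433.4, 124.6, 195.6]
orientation: [-3.004, -0.919, -0.002]
contact_force: [0.7, -0.2, -1.9]
finger_gap: 0.687
grasp_force: 30.3
```

```bash
python3 - <<'E'
from h import *
import pickle
d=cam("wrist"); save(d,"w9.png",sc=1.4); pickle.dump(d,open("w9.pkl","wb")); go(494.4,167,195)
z=get_state()["tcp_pos"][2]; P=tcloud(d)
q=near(d,12,z-114,z-100,74,2); print("nozzle",cv2.minEnclosingCircle(q[:,:2].astype(np.float32)))
print("L",rim(d,74,2,36,z-94+1,28))
b=P[(np.hypot(P[...,0],P[...,1])<40)]
for lo,hi,r in((-26,-16,None),(-26,-16,31)):
    q=b[(b[:,2]>lo)&(b[:,2]<hi)&(abs(b[:,1])<24)&(b[:,0]>0)]; print(fit(q,r),q.min(0).round(1),q.max(0).round(1))
for z0 in (0,15,30,38):
    q=b[(abs(b[:,2]-z0)<3)&(abs(b[:,1])<24)&(b[:,0]>0)]; print(z0,len(q),q[:,0].max().round(1) if len(q) else 0)
E
```

```text
t 23.2 tcp [433.7 124.1 195.6] yang -56.1 q7 -1.2 tilt z [ 0.001  0.    -1.   ] gap 0.683 F [-0.5 -0.3 -1.3] | tool delta [74.3 -1.7  0.7]
near 235 [70.9  0.3 83.9] lo [63.8 -6.3 81.9] hi [77.3  6.9 91. ]
nozzle ((70.58245849609375, 0.5403043627738953), 7.003124237060547)
L (array([70.4,  0.9, 30.2]), 2026, np.float64(102.1))
(array([ 3.1,  1.3, 26.3]), 1297, np.float64(-21.6)) [  7.  -24.  -24.7] [ 31.1  23.8 -16. ]
(array([53.9, -3.8, 31. ]), 1297, np.float64(-21.6)) [  7.  -24.  -24.7] [ 31.1  23.8 -16. ]
0 58 12.3
15 101 22.9
30 51 22.9
38 99 22.8
```

View pics/w9.png

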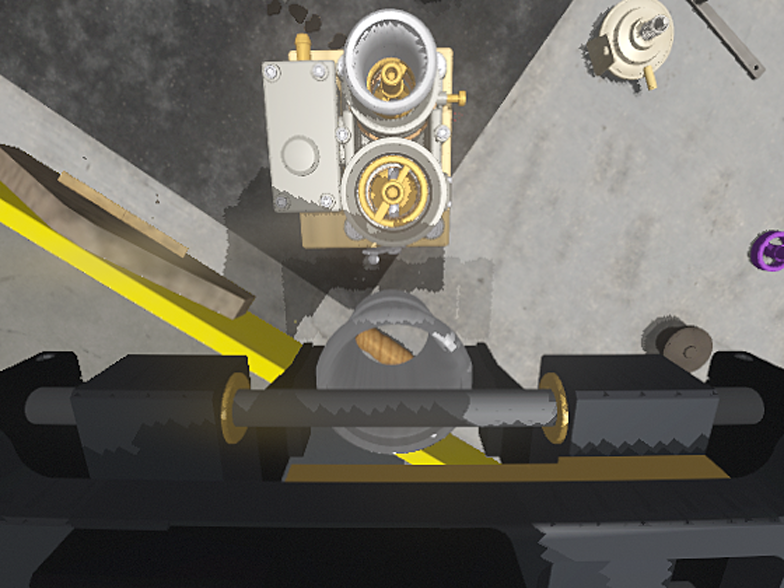

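The large barrel is at (392,190) with its booster seated, the small trumpet stands fitted at (392,65), and the large trumpet hangs level. Offset is (70.6, -0.8), drop about 71.5.

Request:
servo_tool([
  {"xyz": [0.02,-0.0008,0],"twist": 0,"fingers": 0},
  {"xyz": [0.025,0,0],"twist": 0,"fingers": 0},
  {"xyz": [0.0156,0,0],"twist": 0,"fingers": 0},
  {"xyz": [0.01,0,0],"twist": 0,"fingers": 0},
  {"xyz": [0,0,0.01],"twist": 0,"fingers": 0},
  {"xyz": [0,0,0.015],"twist": 0,"fingers": 0},
  {"xyz": [0,0,0.015],"twist": 0,"fingers": 0},
  {"xyz": [0,0,0.013],"twist": 0,"fingers": 0},
  {"xyz": [0,0,0.006],"twist": 0,"fingers": 0},
  {"xyz": [0,0,0.004],"twist": 0,"fingers": 0},
  {"xyz": [0,0,0.003],"twist": 0,"fingers": 0},
  {"xyz": [0,0,0],"twist": 0,"fingers": 0},
  {"xyz": [0,0,0],"twist": 0,"fingers": 0},
])

```text
t: 24.28
tcp_pos: [491.3, 165.0, 129.7]
orientation: [-3.004, -0.919, -0.001]
contact_force: [0.3, 0.7, -0.7]
finger_gap: 0.687
grasp_force: 30.3
```

Request:
servo_tool([
  {"xyz": [0,0,0.002],"twist": 0,"fingers": 0},
  {"xyz": [0,0,0.001],"twist": 0,"fingers": 0},
  {"xyz": [0,0,0.001],"twist": 0,"fingers": 0},
  {"xyz": [0,0,0],"twist": 0,"fingers": 0},
  {"xyz": [0,0,0],"twist": 0,"fingers": 0},
])

```text
t: 24.7
tcp_pos: [491.7, 165.4, 126.2]
orientation: [-3.003, -0.919, -0.003]
contact_force: [-0.8, 0.3, 5.7]
finger_gap: 0.688
grasp_force: 30.4
```

Request:
servo_tool([
  {"xyz": [0,0,0.001],"twist": 0,"fingers": 0},
  {"xyz": [0,0,0],"twist": 0,"fingers": 0},
  {"xyz": [0,0,-0.0015],"twist": 0,"fingers": 0.95},
  {"xyz": [0,0,0],"twist": 0,"fingers": 0.95},
  {"xyz": [0,0,0],"twist": 0,"fingers": 0.95},
  {"xyz": [0,0,0],"twist": 0,"fingers": 0.95},
  {"xyz": [0,0,-0.02],"twist": 0,"fingers": 0.95},
  {"xyz": [0,0,-0.03],"twist": 0,"fingers": 0.95},
  {"xyz": [0,0,-0.04],"twist": 0,"fingers": 0.95},
  {"xyz": [-0.02,0.035,-0.03],"twist": 0,"fingers": 0.95},
  {"xyz": [-0.01,0.035,0],"twist": 0,"fingers": 0.95},
  {"xyz": [0,0.035,0],"twist": 0,"fingers": 0.95},
  {"xyz": [0,0.035,0],"twist": 0,"fingers": 0.95},
  {"xyz": [0,0.035,0],"twist": 0,"fingers": 0.95},
  {"xyz": [0,0.035,0],"twist": 0,"fingers": 0.95},
  {"xyz": [0,0.035,0],"twist": 0,"fingers": 0.95},
  {"xyz": [0,0.035,0],"twist": 0,"fingers": 0.95},
  {"xyz": [0,0,0],"twist": 0,"fingers": 0.95},
])

```text
t: 26.2
tcp_pos: [624.0, -85.0, 240.6]
orientation: [3.002, 0.904, -0.0]
contact_force: [-0.9, -0.7, 0.5]
finger_gap: 0.95
grasp_force: 0.0
```

```bash
python3 - <<'E'
from h import *
t=cam("top"); save(t,"t3.png",sc=1.4)
P=cloud(t)
for n,x,y,r,lo,hi in(("TS",543,201,28,122,145),("TL",492,165,34,136,155),("vent",526,-128,28,8,60),("cup",558,-343,28,8,60),("caps",684,71,42,8,60)): print(n);top(t,x,y,r,lo,hi)
E
```

```text
TS
none 0
TL
none 0
vent
298 median [ 525.7 -127.9   30. ] top 33.2 circle [ 526.4 -128.5] 22.6
cup
213 median [ 559.7 -346.    28.7] top 34.8 circle [ 558.6 -343.2] 24.2
caps
none 0
```

View pics/t3.png

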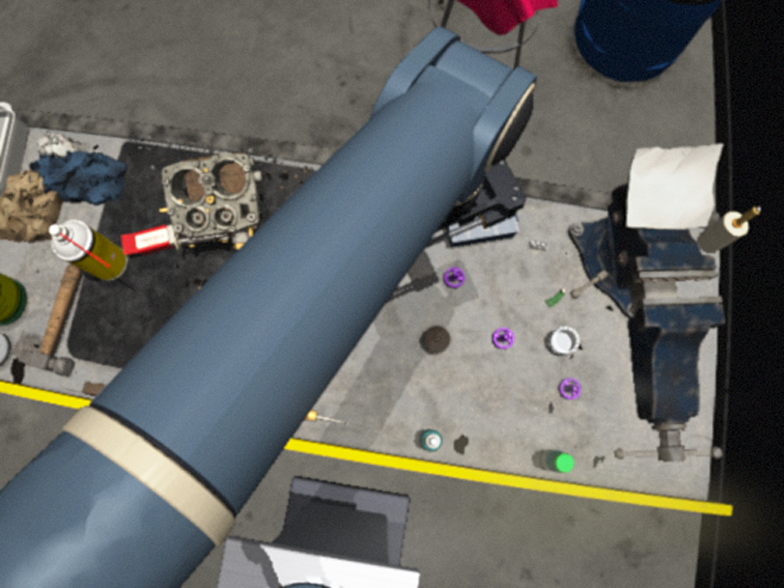

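The arm hides the carburettor. The vent valve (435,340) and cup (564,341) haven't moved. I'll shift the arm aside and check.

Request:
servo_tool([
  {"xyz": [-0.035,0.01,0],"twist": 0,"fingers": 0.95},
  {"xyz": [-0.035,0.01,0],"twist": 0,"fingers": 0.95},
  {"xyz": [-0.035,0.01,0],"twist": 0,"fingers": 0.95},
  {"xyz": [-0.035,0.01,0],"twist": 0,"fingers": 0.95},
  {"xyz": [-0.035,0.01,0],"twist": 0,"fingers": 0.95},
  {"xyz": [-0.035,0.01,0],"twist": 0,"fingers": 0.95},
  {"xyz": [-0.035,0.01,0],"twist": 0,"fingers": 0.95},
  {"xyz": [0,0,0],"twist": 0,"fingers": 0.95},
  {"xyz": [0,0,0],"twist": 0,"fingers": 0.95},
])

```text
t: 27.0
tcp_pos: [456.8, -272.7, 240.7]
orientation: [-3.005, -0.913, -0.001]
contact_force: [0.3, 1.3, -0.0]
finger_gap: 0.949
grasp_force: 0.0
```

```bash
python3 - <<'E'
from h import *
t=cam("top"); save(t,"t4.png",(120,130,270,290),3.5)
for n,x,y,r,lo,hi in(("TS",543,201,28,122,145),("TL",492,165,34,136,155),("caps",684,71,42,8,60)): print(n);top(t,x,y,r,lo,hi)
E
```

```text
TS
204 median [543.8 203.2 130.6] top 134.1 circle [542.2 201.1] 24.1
TL
301 median [491.7 169.3 146.9] top 150.6 circle [490.1 165.4] 30.9
caps
427 median [682.7  73.6  18.7] top 35.0 circle [683.5  71.2] 33.4
```

View pics/t4.png

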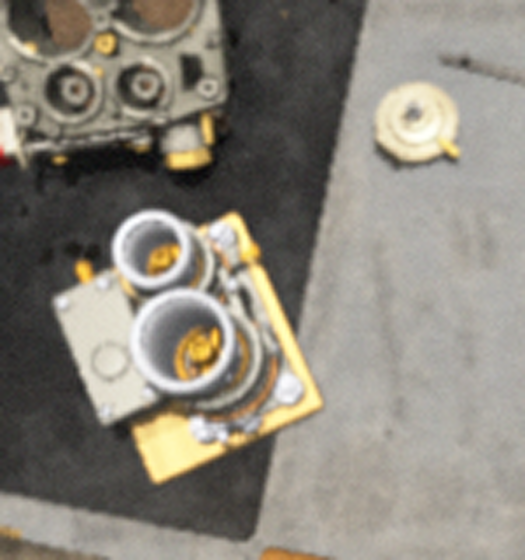

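Both trumpets stand in their barrels, at (153,250) and (183,340). Their tops are at about 131 and 147 mm (132 and 148 expected), and the bell centres are within 2 mm of the nozzles. The capsule hasn't moved.

```bash
python3 -c "
from rig import close_job; print(close_job())"
```

```text
the job is handed in; nothing more can be done
None
```

I fitted both boosters and both trumpets in the barrels of their own size, let go of all four, left the three bystanders unmoved in the camera checks, and handed the job in at about 27 s; no verdict was returned.

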